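Lay out storage-rack fittings on their outline mats

TASK

Lay out the four loose fittings (padlock, blue bracket, red-wheeled caster, green drawer handle) for checking: put each one on the black mat that carries its white outline, centred on the outline and turned the same way as it is drawn, the same side down as it lies now. Leave the amber jar and the orange tape roll where they are, and let go of everything at the end.

Things in the scene. Friction and masses are not known exactly. Their poses are not given: they have to be found in the camera images.
- padlock: brass padlock with steel shackle, lying flat: brass body 46 x 46 x 22 mm (x, y, z), U-shaped shackle (32 mm between bar centres, bar 9 mm thick, 11 mm above the underside) that reaches 57 mm along +x from the origin. Origin: centre of the underside of the brass body; z up. Grasp the brass body across y (46 mm). About 0.22 kg.
- bracket: blue painted steel rack bracket, an L of 5 mm plate, 40 mm wide along y: a foot plate lying flat from x = -3 to x = +60 mm, and an upright leg at x = 0, 46 mm high, joined by two side cheeks 32 mm high, 4 mm thick, that reach x = +26 mm, their outer faces 40 mm apart. Origin: centre of the underside of the upright leg; x along the foot plate, z up. Can be grasped across y over the cheeks (40 mm) at x = +12 mm. About 0.15 kg.
- caster: fixed caster standing wheel-up on its steel mounting plate: plate 70 x 56 x 5 mm (x, y, z) with four dark holes, steel fork whose side plates are 30 mm long (x) and 34 mm apart over their outsides (y), from z = 5 to 54 mm, red wheel of 50 mm diameter, 22 mm wide, top at z = 78 mm. Origin: centre of the plate's underside; wheel rolls along x, z up. Grasp the fork across y (34 mm). Same after a half turn. About 0.25 kg.
- handle: green drawer handle standing on its two feet: straight 12 x 12 mm bar, 100 mm long along x, its centre 32 mm above the underside, on two round feet of 24 mm diameter at x = -43 and +43 mm (6 mm radius posts). Origin: middle of the underside; z up. Grasp the bar in its middle across y (12 mm). Same after a half turn. About 0.12 kg.
- mat_padlock: black rubber mat fixed to the table, 124 x 90 x 4 mm (x, y, z), white outline drawn on top: a square body with a U-shaped shackle. Origin: centre of the mat's underside (top face at z = 4 mm); x along the long side. The drawn brass body is centred at x = -20 mm, y = 0 and the drawn shackle points to +x, so there the padlock's origin belongs, its x axis along the mat's.
- mat_bracket: black rubber mat fixed to the table, 124 x 90 x 4 mm (x, y, z), white outline drawn on top: a 70 x 46 mm rectangle with a solid white bar across one end (the upright leg) and two dots beyond it (the holes of the foot plate). Origin: centre of the mat's underside (top face at z = 4 mm); x along the long side. The solid bar is centred at x = -28 mm, y = 0 and the foot plate points to +x, so there the bracket's origin belongs, its x axis along the mat's.
- mat_caster: black rubber mat fixed to the table, 124 x 90 x 4 mm (x, y, z), white outline drawn on top: a 76 x 62 mm rectangle with a solid white 50 x 22 mm bar in the middle (the wheel) and four dots (holes). Origin: centre of the mat's underside (top face at z = 4 mm); x along the long side. The caster's origin belongs at the mat's middle, its x axis along the mat's, either way round.
- mat_handle: black rubber mat fixed to the table, 124 x 90 x 4 mm (x, y, z), white outline drawn on top: a narrow 106 x 18 mm rectangle with a solid white disc at each end (the feet). Origin: centre of the mat's underside (top face at z = 4 mm); x along the long side. The handle's origin belongs at the mat's middle, its x axis along the mat's, either way round.
- jar: bystander: small amber glass jar with a white lid, 48 mm diameter, 58 mm high. Origin: centre of the underside. To be left where it is.
- tape: bystander: roll of orange tape lying flat, 54 mm diameter, 18 mm high. Origin: centre of the underside. To be left where it is.
Things that resemble listed ones, but are neither listed nor needed, are in the scene too. What is shaped like the mat_handle but pink is not meant. There is more than one size of the padlock; the job needs the smallest.

How it is judged:
At the end, for the whole second after the job is handed in: Each fitting rests released and still on the mat with its outline: origin within 12 mm along the mat's x and y of its drawn place, x axis within 0.35 rad of the mat's (shackle and bracket foot pointing as drawn; caster, handle either way), upright within 0.12 rad, underside on the mat (x of padlock in the frame of mat_padlock between -0.032 and -0.008 m and y of padlock in the frame of mat_padlock between -0.012 and 0.012 m and angle between the x axis of padlock and the x axis of mat_padlock, either way round below 0.35 rad and angle between each of padlock, bracket, caster, handle's own z axis and vertical below 0.12 rad and z of padlock in the frame of mat_padlock between 0.002 and 0.008 m and linear speed of each of padlock, bracket, caster, handle below 0.02 m/s and x of mat_padlock in the frame of padlock above 0 m and x of bracket in the frame of mat_bracket between -0.04 and -0.016 m and y of bracket in the frame of mat_bracket between -0.012 and 0.012 m and angle between the x axis of bracket and the x axis of mat_bracket, either way round below 0.35 rad and z of bracket in the frame of mat_bracket between 0.002 and 0.008 m and x of mat_bracket in the frame of bracket above 0 m and x of caster in the frame of mat_caster between -0.012 and 0.012 m and y of caster in the frame of mat_caster between -0.012 and 0.012 m and angle between the x axis of caster and the x axis of mat_caster, either way round below 0.35 rad and z of caster in the frame of mat_caster between 0.002 and 0.008 m and x of handle in the frame of mat_handle between -0.012 and 0.012 m and y of handle in the frame of mat_handle between -0.012 and 0.012 m and angle between the x axis of handle and the x axis of mat_handle, either way round below 0.35 rad and z of handle in the frame of mat_handle between 0.002 and 0.008 m); the robot touches nothing.
It fails at once if the amber jar is moved more than 25 mm or tipped (distance of jar from where it was at the start of the episode above 0.025 m or angle between jar's own z axis and vertical above 0.4 rad).
It fails at once if the orange tape roll is moved more than 25 mm or tipped (distance of tape from where it was at the start of the episode above 0.025 m or angle between tape's own z axis and vertical above 0.4 rad).
It also fails if it takes over 120 s, if anything falls off the work surface, if the arm or the gripper's body presses on something with over 40 N, if the wrist force passes 120 N, or if a joint passes its speed limit or range.

ROBOT

A 7-joint arm with a two-finger parallel gripper is mounted at the origin on the work surface. World frame = base frame: x ahead of the robot, y to its left, z up, the work surface at z = 0. Lengths are in m, angles in rad, forces in N, time in s.
With the tool pointing down it reaches from about 0.425 to 0.925 m from the base axis. Payload 6.8 kg.
Tool frame: the origin (TCP) lies where the fingers leave the gripper's body, on its centre line; the fingertips stand 73 mm ahead of it and the grasp point (between the pads) lies 54 mm ahead of it; z points along the fingers, y is the direction in which the jaws open and shut (so a half turn about z gives the same grasp; the last joint's range is limited). The gripper opens to 85 mm and grips with 20 to 120 N. Pads are 22 mm wide; open, the fingers measure 114 mm over their backs; the gripper's body (76 mm by 85 mm) begins 54 mm behind the grasp point. The pads swing forward as they close: fully open they stand 13 mm farther back than shut.
Start: joints at [-1.323, 0.477, 0.022, 1.555, -0.011, 1.109, -0.083], TCP at [0.235, 0.633, 0.304] pointing down, gripper open.
Joint ranges: [-2.96, 2.96], [-0.34, 2.1], [-1.41, 1.46], [0.24, 2.44], [-1.37, 4.51], [0.17, 1.92], [-2.96, 2.96]. Speed limits (rad/s): [2.39, 2.39, 3.14, 3.14, 3.14, 3.14, 3.14].

INTERFACE

Orientations are given as a rotation vector (axis times angle).
In Python, from bench import r gives the robot as it stands.
- The arm moves only by the shell command python3 -m handwheel 'ROWS' [FORCE]. ROWS is JSON, a list that holds one entry, the list of rows, each a list of 7 numbers: the shift along the world's x, y, z in m, then the turn, a rotation vector about the world's x, y, z in rad, then the finger opening in m, from 0 to 0.0854. A call has 1 to 10 rows; each row shifts and turns the commanded pose from where the row before left it; what a row does not reach is not made up. A row lasts 1/12 s, in which the tool goes at most 41.7 mm and 7.16 degrees, less where a joint would pass 70% of its speed; a pose out of reach is approached as far as the arm can. A call is refused whole if a number of a shift passes 0.0417 or a number of a turn 0.125, either way. A call with a gripper value outside its range is refused whole. The fingers move at their own pace and stop on an object; FORCE is the grip in N (left out, the last holds). Time passes only in rows, so rows that do not move let the fingers close. It gives the time, the measured TCP pose, the force and the opening at its end, in the units of the state.
- r.get_obs(): the state, without advancing time (a new reading comes with each control period).
- r.grab_frame(name): name is "side" or "top"; returns (picture, depth): 480x640x3 uint8, red, green, blue; 480x640 float32, m along the optical axis (not along the pixel's ray), 0 where there is no reading.
- r.get_calibration(name): a dict with "vertical_fov" (degrees; the focal length in pixels is half the picture's height over the tangent of half this angle, whatever the lens; pixels are square), "cx", "cy" (the principal point, pixels), "R" (3x3) and "t" (3): a world point X has camera coordinates R X + t. Camera axes: x right, y down, z forward; pixel columns grow to the right and rows downward; lengths in m; the calibration is good to about 2 mm. A picture is of the moment at which its call begins. get_calibration takes no time and is no camera call.
- r.hand_in(): hands the job in, once; it reports no verdict.
Trained networks look in the newest picture that a camera, given by its name, has taken for a name from the list of things; names that differ only in an ending like _2 or _b are one class to them, and where a whole thing is asked for, a point or a joint stands for the part that bears it (a point fixed in the world has none). Each returns a list of dicts, best first, with "p" (0 to 1); they miss things now and then, are a little off and sometimes report something else, mostly with a low value. They report only what shows in the picture. A call takes as long as a camera call. They do not tell look-alikes from the thing itself.
- r.masks_of(label, camera): "pixels" (480x640 bool, what is visible of it) and "at" ([column, row] in pixels, amid what is visible of it).
The state is a dict: "clock": time; "joints": joint angles; "qvel": joint speeds; "tau": joint torques, N m; "tcp_pos": TCP position; "orientation": TCP orientation; "contact_force": force on the tool from outside, world axes, zero at the start; "moment": the same for the moment, N m; "grip_width": finger opening in m.
Only numpy, scipy, OpenCV 4.12 (cv2) and the standard library are available. Lean on these libraries where they do the work, as an engineer would, in place of code of your own. Each camera call takes 0.05 s, during which the arm holds its last target.

## Working session

There is one attempt and no reset: what is moved stays moved. The work goes in short steps, Python scripts to look and compute and a shell command to move; the robot and the scene stay as the last step left them, time stands still between calls to the robot, and variables do not carry over. Pictures are saved under pics/ and viewed, and the job is handed in when it is done.

```bash
ls; mkdir -p pics
python3 - <<'E'
from bench import r
import cv2
o=r.get_obs();print(o)
for n in("top","side"):
    p,d=r.grab_frame(n);cv2.imwrite(f"pics/{n}0.png",p[:,:,::-1]);c=r.get_calibration(n);print(n,c)
E
```

```text
pics
{'clock': 0.0, 'joints': array([-1.32308948,  0.47777964,  0.02236091,  1.55645672, -0.01153786,
        1.10930826, -0.08311533]), 'qvel': array([-0.00032781,  0.00015976,  0.00035032, -0.00084725,  0.00088405,
        0.00113313, -0.00137985]), 'tau': array([-6.25561788e-04, -5.96433735e+01,  1.60685442e+00, -2.81193066e+01,
        1.22657191e-02,  9.22963925e-03, -4.78505427e-06]), 'tcp_pos': array([0.2349808, 0.6322823, 0.3029375]), 'orientation': array([-5.55964270e-01, -3.09178958e+00,  2.84526200e-03]), 'contact_force': array([0.25309971, 0.94603287, 0.28719069]), 'moment': array([ 0.01628684, -0.01951355,  0.00367854]), 'grip_width': 0.08522840674112102}
top {'vertical_fov': 45.11858791348507, 'cx': 326.4705003015502, 'cy': 237.12875282964646, 'R': array([[-1.54274909e-02, -9.99879023e-01, -1.98294465e-03],
       [-9.94858717e-01,  1.55484918e-02, -1.00071857e-01],
       [ 1.00090583e-01,  4.28892101e-04, -9.94978237e-01]]), 't': array([-0.01141995,  0.44788624,  1.45289263])}
side {'vertical_fov': 42.95859245331101, 'cx': 318.8086421016429, 'cy': 243.34537047679777, 'R': array([[ 0.68638075, -0.72723387, -0.00351602],
       [-0.47069474, -0.4405571 , -0.76443175],
       [ 0.55437166,  0.52634621, -0.64469507]]), 't': array([-0.32050293,  0.23291527,  1.40926942])}
```

View pics/top0.png

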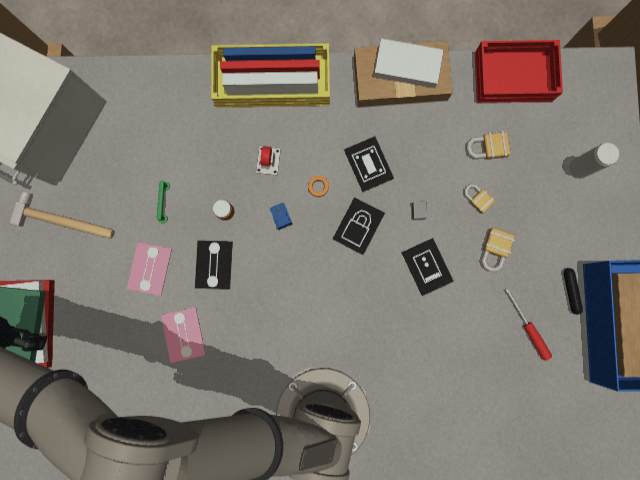

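View pics/side0.png

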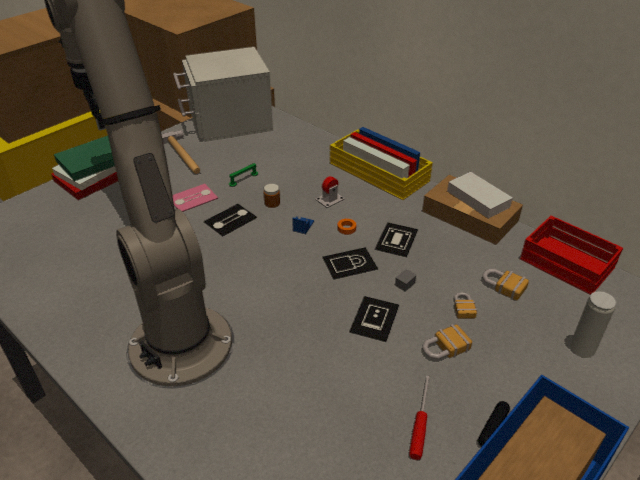

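The top view shows the smallest padlock at (480,199), with two larger ones at (490,146) and (498,242). The other fittings are the bracket (281,215), caster (267,159) and handle (163,201). The mats are padlock (358,226), bracket (427,266), caster (369,163) and handle (213,264, black). Next I'll measure them.

```bash
cat > h.py <<'E'
import numpy as np, cv2
from bench import r
def cam(n):
    c=r.get_calibration(n); f=240/np.tan(np.radians(c["vertical_fov"]/2)); return c,f
def cloud(n,d):
    c,f=cam(n); v,u=np.mgrid[0:480,0:640]
    X=np.stack([(u-c["cx"])/f*d,(v-c["cy"])/f*d,d],-1)
    return (X-c["t"])@np.array(c["R"])
def proj(n,P):
    c,f=cam(n); q=np.atleast_2d(P)@np.array(c["R"]).T+c["t"]; return np.c_[q[:,0]/q[:,2]*f+c["cx"],q[:,1]/q[:,2]*f+c["cy"]]
def unproj(n,uv,z):
    c,f=cam(n); uv=np.atleast_2d(uv); R=np.array(c["R"]); o=-R.T@c["t"]
    dd=np.c_[(uv[:,0]-c["cx"])/f,(uv[:,1]-c["cy"])/f,np.ones(len(uv))]@R
    return o+dd*((z-o[2])/dd[:,2])[:,None]
E
python3 - <<'E'
from h import *
import pickle
out={}
for n in("top","side"):
    p,d=r.grab_frame(n); W=cloud(n,d)
    out[n]=dict(p=p,d=d,m={})
    print(n,"table z",np.median(W[250:300,300:330,2]) if n=="top" else np.median(W[320:360,280:320,2]))
    for l in "padlock bracket caster handle mat_padlock mat_bracket mat_caster mat_handle jar tape".split():
        ms=r.masks_of(l,n); out[n]["m"][l]=ms
        for q in ms:
            if q["p"]<.2: continue
            m=q["pixels"]; w=W[m&(d>0)]
            x=np.median(w,0) if len(w) else None
            rc=cv2.minAreaRect(np.argwhere(m)[:,::-1].astype(np.float32))
            print(l,round(q["p"],2),np.round(q["at"]),m.sum(),np.round(x,3),np.round(w[:,2].min(),3),np.round(w[:,2].max(),3))
pickle.dump(out,open("s0.pkl","wb"))
p=out["top"]["p"]
cv2.imwrite("pics/c1.png",cv2.resize(p[120:310,330:530],None,fx=4,fy=3.0*4/3)[:600,:,::-1][:,:,:]) 
c=cv2.resize(p[130:300,120:320],None,fx=4,fy=4,interpolation=cv2.INTER_CUBIC)[:600]; cv2.imwrite("pics/c2.png",c[:,:,::-1])
print(r.get_obs()["clock"])
E
```

```text
top table z 0.0006262128212457464
padlock 0.7 [479. 202.] 423 [ 0.54  -0.416  0.021] -0.005 0.032
padlock 0.57 [493. 142.] 848 [ 0.677 -0.449  0.029] -0.003 0.04
padlock 0.57 [498. 247.] 852 [ 0.417 -0.451  0.029] -0.003 0.04
bracket 0.76 [282. 214.] 385 [0.504 0.099 0.007] -0.005 0.055
caster 0.73 [479. 200.] 462 [ 0.54  -0.414  0.021] -0.006 0.032
caster 0.64 [265. 162.] 561 [0.643 0.127 0.011] -0.002 0.084
handle 0.54 [165. 196.] 202 [0.55  0.402 0.036] -0.001 0.048
mat_padlock 0.94 [358. 227.] 1714 [ 0.477 -0.101  0.005] -0.007 0.016
mat_bracket 0.94 [427. 268.] 1690 [ 0.369 -0.275  0.005] -0.006 0.015
mat_caster 0.96 [368. 164.] 1668 [ 0.64  -0.132  0.005] -0.007 0.016
mat_caster 0.22 [281. 213.] 359 [0.506 0.099 0.007] -0.004 0.055
mat_handle 0.84 [150. 271.] 1743 [0.374 0.439 0.005] -0.007 0.015
mat_handle 0.83 [211. 264.] 1710 [0.384 0.273 0.005] -0.006 0.016
mat_handle 0.83 [184. 337.] 1739 [0.205 0.351 0.005] -0.005 0.014
mat_handle 0.66 [369. 164.] 1641 [ 0.64  -0.131  0.005] -0.006 0.016
jar 0.67 [221. 212.] 287 [0.517 0.24  0.057] 0.013 0.067
tape 0.48 [317. 192.] 231 [0
[... 465 characters left out ...]
28. 193.] 483 [0.643 0.122 0.03 ] -0.004 0.082
handle 0.54 [236. 171.] 141 [0.528 0.401 0.027] -0.002 0.044
mat_padlock 0.97 [348. 262.] 1185 [ 0.475 -0.105  0.004] -0.006 0.015
mat_padlock 0.71 [225. 216.] 827 [0.38  0.272 0.005] -0.004 0.014
mat_bracket 0.69 [375. 320.] 1457 [ 0.364 -0.277  0.005] -0.004 0.013
mat_caster 0.8 [399. 243.] 1004 [ 0.635 -0.134  0.004] -0.006 0.012
mat_handle 0.75 [192. 201.] 720 [0.374 0.434 0.005] -0.006 0.377
mat_handle 0.57 [226. 220.] 915 [0.381 0.271 0.004] -0.004 0.014
mat_handle 0.24 [302. 224.] 269 [0.481 0.087 0.022] -0.003 0.052
jar 0.67 [271. 194.] 367 [0.509 0.232 0.04 ] -0.004 0.064
tape 0.79 [347. 228.] 264 [ 0.58  -0.001  0.014] -0.006 0.025
1.2
```

View pics/c1.png

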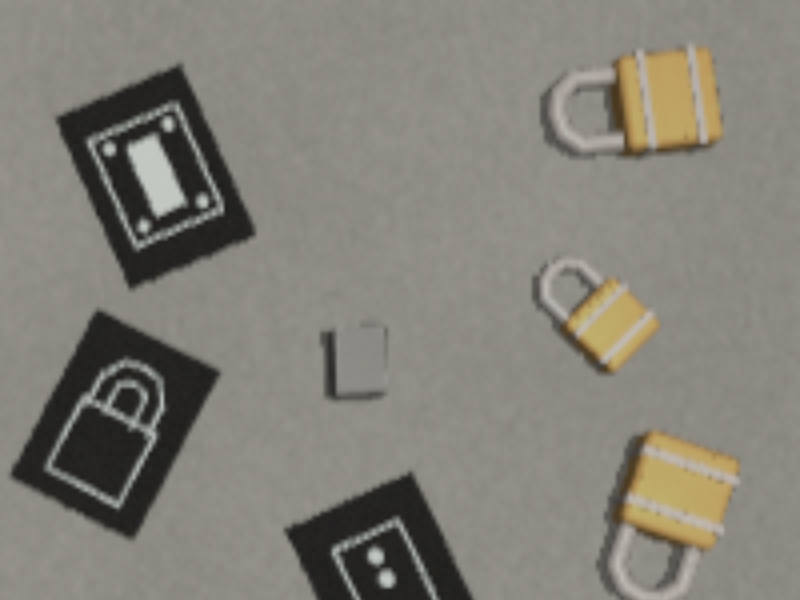

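View pics/c2.png

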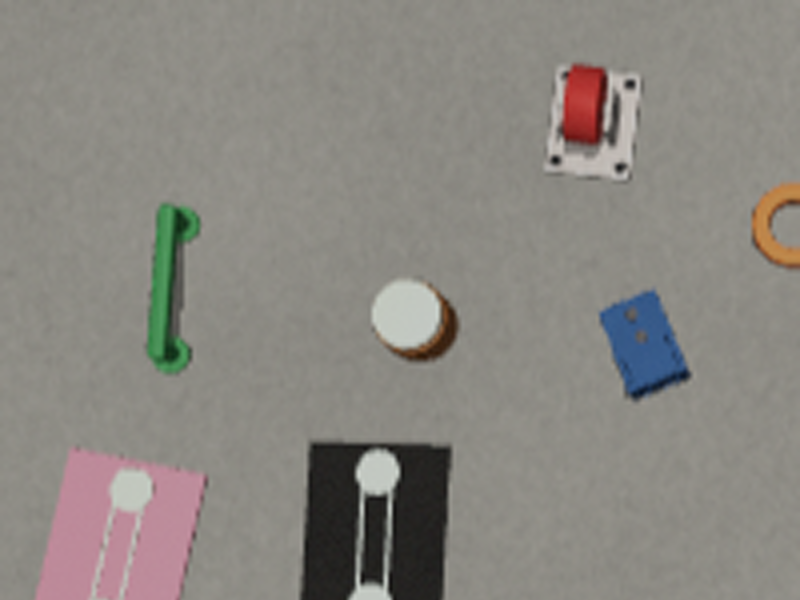

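Run:
```python
from h import *
import pickle
S=pickle.load(open("s0.pkl","rb")); p=S["top"]["p"];d=S["top"]["d"];W=cloud("top",d)
hsv=cv2.cvtColor(p,cv2.COLOR_RGB2HSV).astype(int);H,Sa,V=hsv[...,0],hsv[...,1],hsv[...,2]
u,v=np.meshgrid(np.arange(640),np.arange(480))
def rect(m,c,R,z,name):
    k=m&(abs(u-c[0])<R)&(abs(v-c[1])<R)
    n,l,st,ce=cv2.connectedComponentsWithStats(k.astype(np.uint8)); i=1+np.argmax(st[1:,4]);k=l==i
    cn=max(cv2.findContours(k.astype(np.uint8),0,1)[0],key=len)[:,0].astype(np.float32)
    w=unproj("top",cn,z)[:,:2]; rc=cv2.minAreaRect((w*1000).astype(np.float32))
    b=cv2.boxPoints(rc); e1=b[1]-b[0];e2=b[2]-b[1]; L=e1 if np.hypot(*e1)>np.hypot(*e2) else e2
    print(name,k.sum(),"c",np.round(rc[0],1),"size",np.round(rc[1],1),"long ang",round(np.degrees(np.arctan2(L[1],L[0]))%180,1))
    return k
dark=(V<60)
for n,c in dict(mat_padlock=(358,226),mat_bracket=(427,266),mat_caster=(369,163),mat_handle=(213,264)).items(): rect(dark,c,35,.004,n)
brass=(H>10)&(H<30)&(Sa>100)&(V>110)
rect(brass,(480,199),22,.022,"padlock body")
k=rect((H>100)&(H<130)&(Sa>110),(281,215),22,.005,"bracket"); 
w=W[k]; print("bracket pts mean",w.mean(0))
k=rect((H>50)&(H<80)&(Sa>100),(163,201),30,.038,"handle")
w=W[k&(W[...,2]>.025)]; c=w.mean(0); e=np.linalg.svd((w-c)[:,:2])[2][0]; print("handle bar",c,np.degrees(np.arctan2(e[1],e[0])),len(w))
t=(w-c)[:,:2]@e; print(c[:2]+e*(t.min()+t.max())/2,np.ptp(t))
k=((Sa<40)&(V>150))|((H<8)&(Sa>120)) 
k=rect((Sa<35)&(V>165)|((H<8)|(H>172))&(Sa>120),(267,159),22,.005,"caster plate")
cv2.imwrite("pics/k.png",cv2.resize((k*255).astype(np.uint8)[130:190,230:310],None,fx=6,fy=6))
c=cv2.resize(p[230:300,170:460],None,fx=2.7,fy=2.7,interpolation=cv2.INTER_CUBIC); 
a=cv2.resize(p[235:300,395:460],None,fx=6,fy=6);b=cv2.resize(p[135:190,240:300],None,fx=6,fy=6)
q=np.zeros((390,790,3),np.uint8);q[:,:390]=a;q[:330,400:760]=b;cv2.imwrite("pics/c3.png",q[:,:,::-1])
```

```text
mat_padlock 888 c [ 478.2 -101.1] size [ 88.9 122.7] long ang 151.6
mat_bracket 1051 c [ 370.2 -275.2] size [122.2  89.2] long ang 23.7
mat_caster 763 c [ 641.  -131.1] size [122.   89.5] long ang 22.5
mat_handle 1220 c [384.5 273.9] size [ 89.7 121.5] long ang 176.8
padlock body 120 c [ 535.3 -421.3] size [16.2 44.5] long ang 133.7
bracket 330 c [507.9 100.3] size [60.4 39.4] long ang 21.1
bracket pts mean [0.50501929 0.09906697 0.01794073]
handle 270 c [543.6 396.7] size [ 25.9 105.2] long ang 176.1
handle bar [0.5400062  0.39229679 0.07526815] -123.44247651105003 193
[0.41990342 0.21044486] 0.5150974977165482
caster plate 412 c [655.3 132. ] size [54.7 71.9] long ang 172.8
```

View pics/c3.png

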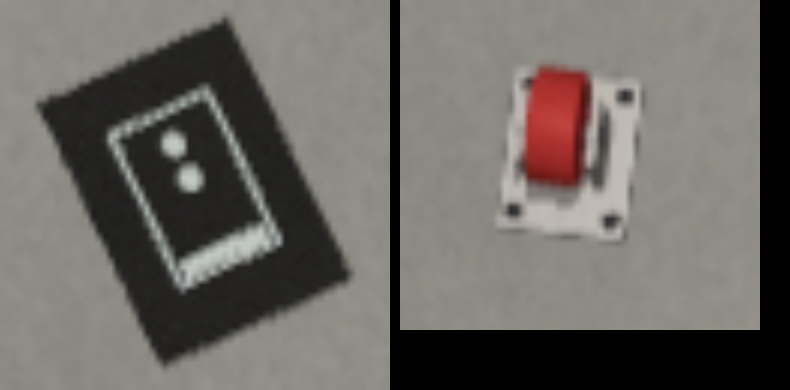

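View pics/k.png

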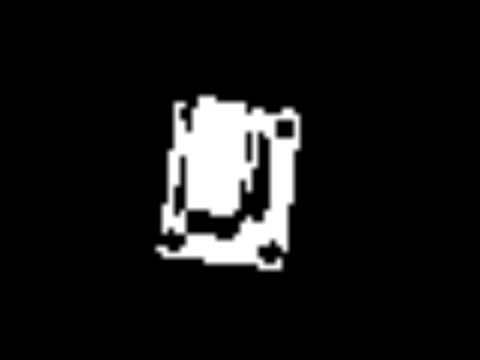

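```bash
cat > fit.py <<'E'
from h import *
from scipy.optimize import minimize
def box(x0,x1,y0,y1,z0,z1): return np.array([[x,y,z] for x in(x0,x1) for y in(y0,y1) for z in(z0,z1)])/1000.
def cyl(cx,cy,rr,z0,z1):
    a=np.linspace(0,2*np.pi,24,endpoint=False); return np.array([[cx+rr*np.cos(t),cy+rr*np.sin(t),z] for t in a for z in(z0,z1)])/1000.
def wheel():
    a=np.linspace(0,2*np.pi,32,endpoint=False); return np.array([[25*np.cos(t),y,53+25*np.sin(t)] for t in a for y in(-11,11)])/1000.
M=dict(padlock=[box(-23,23,-23,23,0,22)],
 bracket=[box(-3,60,-20,20,0,5),box(-3,2,-20,20,0,46)]+[np.array([[x,y,z] for y in yy for x,z in((0,0),(26,0),(26,5),(0,32))])/1000. for yy in((-20,-16),(16,20))],
 caster=[box(-35,35,-28,28,0,5),box(-15,15,-17,17,5,54),wheel()],
 handle=[box(-50,50,-6,6,26,38)]+[cyl(s*43,0,12,0,5) for s in(-1,1)]+[cyl(s*43,0,6,0,28) for s in(-1,1)])
def cmask(name,p):
    h=cv2.cvtColor(p,cv2.COLOR_RGB2HSV).astype(int);H,S,V=h[...,0],h[...,1],h[...,2]
    if name=="padlock": m=(H>8)&(H<32)&(S>90)&(V>70)
    if name=="bracket": m=(H>100)&(H<130)&(S>100)
    if name=="handle": m=(H>45)&(H<85)&(S>90)
    if name=="caster": m=((S<35)&(V>150))|(((H<8)|(H>172))&(S>110))
    return m
SC=4
def sil(name,cam_,x,z0,win):
    c,s=np.cos(x[2]),np.sin(x[2]); im=np.zeros(((win[3]-win[1])*SC,(win[2]-win[0])*SC),np.uint8)
    for b in M[name]:
        w=np.c_[c*b[:,0]-s*b[:,1]+x[0],s*b[:,0]+c*b[:,1]+x[1],b[:,2]+z0]
        q=(proj(cam_,w)-[win[0],win[1]]+.5)*SC-.5
        cv2.fillConvexPoly(im,cv2.convexHull(np.round(q*16).astype(np.int32)),1,shift=4)
    return im
def fit(name,cams,x0,z0=0.0,verbose=True,exclude=None):
    D=[]
    for n,p in cams.items():
        cpt=proj(n,[[x0[0],x0[1],z0+.02]])[0]; R=38
        win=[max(int(cpt[0])-R,0),max(int(cpt[1])-R,0),min(int(cpt[0])+R,640),min(int(cpt[1])+R,480)]
        m=cmask(name,p)[win[1]:win[3],win[0]:win[2]].astype(np.uint8)
        nn,l,st,ce=cv2.connectedComponentsWithStats(m,connectivity=8)
        s0=sil(name,n,x0,z0,win)[::SC,::SC]; s0=cv2.dilate(s0,np.ones((7,7),np.uint8))
        kp=np.zeros_like(m)
        for i in range(1,nn):
            if (s0[l==i]>0).mean()>.4: kp[l==i]=1
        if name in("caster",): kp=cv2.morphologyEx(kp,cv2.MORPH_CLOSE,np.ones((5,5),np.uint8))
        D.append((n,win,cv2.resize(kp,None,fx=SC,fy=SC,interpolation=cv2.INTER_NEAREST)))
    def cost(x):
        e=0
        for n,win,m in D:
            s=sil(name,n,x,z0,win); e+=1-(s&m).sum()/max((s|m).sum(),1)
        return e/len(D)
    best=None
    for dx in((0,0,0),(.008,.005,.1),(-.008,-.005,-.1)):
        x1=np.array(x0)+dx
        o=minimize(cost,x1,method="Nelder-Mead",options=dict(initial_simplex=x1+np.vstack([np.zeros(3),np.diag([.008,.008,.15])]),xatol=1e-5,fatol=1e-5))
        if best is None or o.fun<best.fun: best=o
    if verbose: print(name,list(cams),np.round(best.x[:2]*1000,1),round(np.degrees(best.x[2]),1),"1-iou",round(best.fun,3))
    return best.x
E
python3 - <<'E'
from fit import *
import pickle
S=pickle.load(open("s0.pkl","rb"))
I={"padlock":[.53,-.42,np.radians(45)],"bracket":[.485,.09,np.radians(21)],"caster":[.645,.13,np.radians(-6)],"handle":[.535,.39,np.radians(-4)]}
T=S["top"]["p"];Z=S["side"]["p"]
for n,x in I.items():
    for c in({"top":T},{"side":Z},{"top":T,"side":Z}): fit(n,c,x)
E
```

```text
padlock ['top'] [ 536.7 -422.1] 41.1 1-iou 0.349
padlock ['side'] [ 536.3 -421.7] 38.8 1-iou 0.282
padlock ['top', 'side'] [ 536.6 -422.2] 40.4 1-iou 0.318
bracket ['top'] [481.8  89.8] 22.2 1-iou 0.145Traceback (most recent call last):
  File "<stdin>", line 7, in <module>
  File "fit.py", line 48, in fit
    o=minimize(cost,x1,method="Nelder-Mead",options=dict(initial_simplex=x1+np.vstack([np.zeros(3),np.diag([.008,.008,.15])]),xatol=1e-5,fatol=1e-5))
    res = _minimize_neldermead(fun, x0, args, callback, bounds=bounds,
                               **options)
    fsim[j] = func(sim[j])
              ~~~~^^^^^^^^
    fx = function(np.copy(x), *(wrapper_args + args))
  File "fit.py", line 43, in cost
    s=sil(name,n,x,z0,win); e+=1-(s&m).sum()/max((s|m).sum(),1)
  File "fit.py", line 24, in sil
    q=(proj(cam_,w)-[win[0],win[1]]+.5)*SC-.5
       ~~~~^^^^^^^^
  File "h.py", line 10, in proj
    c,f=cam(n); q=np.atleast_2d(P)@np.array(c["R"]).T+c["t"]; return np.c_[q[:,0]/q[:,2]*f+c["cx"],q[:,1]/q[:,2]*f+c["cy"]]
        ~~~^^^
  File "h.py", line 4, in cam
    c=r.get_calibration(n); f=240/np.tan(np.radians(c["vertical_fov"]/2)); return c,f
ValueError: time passes only in moves, steps and waits
```

```bash
python3 - <<'E'
s=open("h.py").read().replace("def cam(n):","from functools import lru_cache\n@lru_cache(None)\ndef cam(n):")
open("h.py","w").write(s)
s=open("fit.py").read().replace('if name in("caster",)','if name in("caster","padlock")')
# closing before component selection for padlock
s=s.replace("        nn,l,st","        if name=='padlock': m=cv2.morphologyEx(m,cv2.MORPH_CLOSE,np.ones((5,5),np.uint8))\n        nn,l,st")
open("fit.py","w").write(s)
E
cat > vis.py <<'E'
from fit import *
def overlay(res,cams,fn,z0={}):
    ims=[]
    for n,x in res.items():
        row=[]
        for c,p in cams.items():
            q=proj(c,[[x[0],x[1],.02]])[0]; R=32; a,b=max(int(q[0])-R,0),max(int(q[1])-R,0); win=[a,b,a+2*R,b+2*R]
            s=sil(n,c,x,z0.get(n,0),win); im=cv2.resize(p[b:b+2*R,a:a+2*R],None,fx=SC,fy=SC)[:,:,::-1].copy()
            cn=cv2.findContours(s,0,1)[0]; cv2.drawContours(im,cn,-1,(255,0,255),1); row.append(cv2.resize(im,(190,190)))
        ims.append(np.vstack(row))
    cv2.imwrite(fn,np.hstack(ims))
E
python3 - <<'E'
from vis import *
import pickle
S=pickle.load(open("s0.pkl","rb"))
I={"padlock":[.5367,-.422,np.radians(41)],"bracket":[.482,.09,np.radians(22)],"caster":[.645,.13,np.radians(-6)],"handle":[.535,.39,np.radians(-4)]}
T=S["top"]["p"];Z=S["side"]["p"];R={}
for n,x in I.items():
    for c in({"top":T},{"side":Z},{"top":T,"side":Z}): R[n]=fit(n,c,x)
overlay(R,{"top":T,"side":Z},"pics/ov0.png")
pickle.dump(R,open("pose0.pkl","wb"));print(r.get_obs()["clock"])
E
```

```text
padlock ['top'] [ 536.7 -422.1] 42.9 1-iou 0.139
padlock ['side'] [ 536.4 -422. ] 38.8 1-iou 0.174
padlock ['top', 'side'] [ 536.7 -422. ] 40.0 1-iou 0.158
bracket ['top'] [481.5  89.8] 21.4 1-iou 0.144
bracket ['side'] [482.9  88.2] 25.2 1-iou 0.135
bracket ['top', 'side'] [482.7  88.9] 23.9 1-iou 0.143
caster ['top'] [655.  132.4] -7.3 1-iou 0.053
caster ['side'] [705.4 176.1] 43.2 1-iou 0.58
caster ['top', 'side'] [655.2 132.5] -7.2 1-iou 0.364
handle ['top'] [549.1 404.6] -3.6 1-iou 0.181
handle ['side'] [549.5 405.3] -4.1 1-iou 0.26
handle ['top', 'side'] [548.4 404.6] -3.5 1-iou 0.22
1.2
```

View pics/ov0.png

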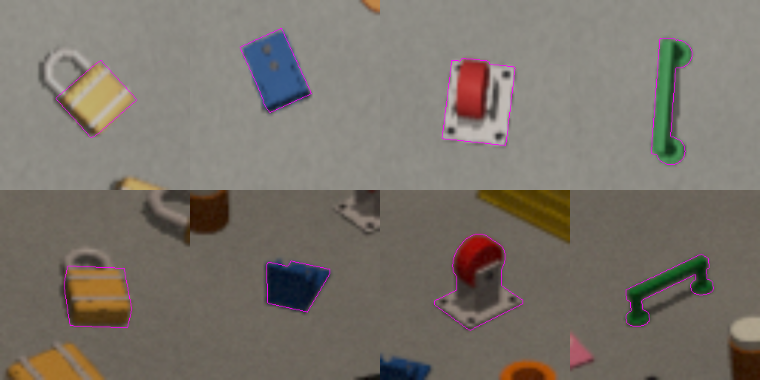

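```bash
cat > gap.py <<'E'
import sys,numpy as np
from scipy.spatial.transform import Rotation as Ro
from bench import r
x,y,z,j=map(float,sys.argv[1:5])
o=r.get_obs(); M=Ro.from_rotvec(o["orientation"]).as_matrix(); a=np.degrees(np.arctan2(M[1,1],M[0,1])); d=(j-a+90)%180-90 if len(sys.argv)<6 else (j-a+180)%360-180
# tilt correction: rotvec turning tool z to -z world
t=np.cross(M[:,2],[0,0,-1])
print("t",round(o["clock"],2),"pos",o["tcp_pos"].round(4),"jaw",round(a,1),"delta mm",((np.array([x,y,z])-o["tcp_pos"])*1000).round(1),"turn rad",round(np.radians(d),3),"tilt",t.round(3),"F",o["contact_force"].round(1),"grip",round(o["grip_width"],4),"q",o["joints"].round(2))
E
python3 gap.py .549 .4045 .16 86.4
```

```text
t 1.2 pos [0.2351 0.6327 0.3039] jaw 69.6 delta mm [ 313.9 -228.2 -143.9] turn rad 0.293 tilt [0. 0. 0.] F [-0.7 -0.4  0.2] grip 0.0857 q [-1.32  0.48  0.02  1.56 -0.01  1.11 -0.08]
```

```bash
python3 -m handwheel '[[[0.029,-0.021,-0.013,0,0,0.029,0.05],[0.029,-0.021,-0.013,0,0,0.029,0.05],[0.029,-0.021,-0.013,0,0,0.029,0.05],[0.029,-0.021,-0.013,0,0,0.029,0.05],[0.029,-0.021,-0.013,0,0,0.029,0.05],[0.029,-0.021,-0.013,0,0,0.029,0.05],[0.029,-0.021,-0.013,0,0,0.029,0.05],[0.029,-0.021,-0.013,0,0,0.029,0.05],[0.029,-0.021,-0.013,0,0,0.029,0.05],[0.024,-0.018,-0.014,0,0,0.032,0.05]]]' 40; python3 gap.py .549 .4045 .16 86.4
```

```text
clock: 2.03
tcp_pos: [0.5227, 0.4237, 0.1727]
orientation: [0.099, 3.139, -0.0]
contact_force: [0.8, 0.1, -0.3]
grip_width: 0.0502
t 2.03 pos [0.5227 0.4237 0.1727] jaw 86.4 delta mm [ 26.3 -19.2 -12.7] turn rad 0.0 tilt [0.    0.001 0.   ] F [ 0.8  0.1 -0.3] grip 0.0502 q [-0.78  0.61  0.01  1.67 -0.    0.87  0.74]
```

```bash
python3 -m handwheel '[[[0.026,-0.019,-0.013,0,0,0,0.05],[0,0,-0.03,0,0,0,0.05],[0,0,-0.03,0,0,0,0.05],[0,0,0,0,0,0,0.05]]]' 40; python3 gap.py .549 .4045 .086 86.4
```

```text
clock: 2.37
tcp_pos: [0.5438, 0.4038, 0.094]
orientation: [-0.1, -3.133, 0.01]
contact_force: [-1.2, 0.2, -1.3]
grip_width: 0.0499
t 2.37 pos [0.5438 0.4038 0.094 ] jaw 86.3 delta mm [ 5.2  0.7 -8. ] turn rad 0.001 tilt [ 0.006 -0.007  0.   ] F [-1.2  0.2 -1.3] grip 0.0499 q [-0.73  0.72  0.    1.68 -0.    0.76  0.78]
```

```bash
python3 -m handwheel '[[[0,0,0,0,0,0,0.05],[0,0,0,0,0,0,0.05]]]' 40; python3 gap.py .549 .4045 .086 86.4
```

```text
clock: 2.53
tcp_pos: [0.5464, 0.4078, 0.1013]
orientation: [0.097, 3.139, 0.002]
contact_force: [-0.6, 0.4, 0.4]
grip_width: 0.05
t 2.53 pos [0.5464 0.4078 0.1013] jaw 86.5 delta mm [  2.6  -3.3 -15.3] turn rad -0.001 tilt [-0.001  0.001  0.   ] F [-0.6  0.4  0.4] grip 0.05 q [-0.74  0.71  0.    1.67 -0.    0.76  0.78]
```

```bash
python3 -m handwheel '[[[0.0026,-0.0033,-0.008,0,0,0,0.05],[0,0,-0.007,0,0,0,0.05],[0,0,0,0,0,0,0.05],[0,0,0,0,0,0,0.0],[0,0,0,0,0,0,0],[0,0,0,0,0,0,0],[0,0,0,0,0,0,0],[0,0,0,0,0,0,0]]]' 40; python3 gap.py .549 .4045 .086 86.4
```

```text
clock: 3.2
tcp_pos: [0.5488, 0.4038, 0.0853]
orientation: [0.098, 3.14, 0.001]
contact_force: [-0.1, 0.8, 0.9]
grip_width: 0.0112
t 3.2 pos [0.5488 0.4038 0.0853] jaw 86.4 delta mm [0.2 0.7 0.7] turn rad -0.0 tilt [-0.001  0.     0.   ] F [-0.1  0.8  0.9] grip 0.0112 q [-0.73  0.73  0.    1.68 -0.    0.73  0.79]
```

```bash
python3 -m handwheel '[[[0,0,0.02,0,0,0,0],[0,0,0.03,0,0,0,0],[-0.02,-0.016,0.01,0,0,0,0],[-0.028,-0.022,0,0,0,0,0],[-0.028,-0.022,0,0,0,0,0],[-0.028,-0.022,0,0,0,0,0],[-0.028,-0.022,0,0,0,0,0],[-0.02,-0.016,0,0,0,0.007,0],[-0.012,-0.01,0,0,0,0,0],[0,0,0,0,0,0,0]]]' 40; python3 gap.py .3845 .2739 .091 86.8
```

```text
clock: 4.03
tcp_pos: [0.3816, 0.2703, 0.1445]
orientation: [-0.088, -3.137, 0.005]
contact_force: [-0.4, 0.1, -1.2]
grip_width: 0.0112
t 4.03 pos [0.3816 0.2703 0.1445] jaw 86.8 delta mm [  2.9   3.6 -53.5] turn rad 0.0 tilt [ 0.003 -0.003  0.   ] F [-0.4  0.1 -1.2] grip 0.0112 q [-0.74  0.38 -0.01  2.17  0.01  0.6   0.76]
```

```bash
python3 -m handwheel '[[[0,0,-0.02,0,0,0,0],[0,0,-0.015,0,0,0,0],[0,0,-0.01,0,0,0,0],[0,0,0,0,0,0,0],[0,0,0,0,0,0,0],[0,0,0,0,0,0,0]]]' 40; python3 gap.py .3845 .2739 .0902 86.8
python3 - <<'E'
from vis import *
T,_=r.grab_frame("top");Z,_=r.grab_frame("side")
cv2.imwrite("pics/p1.png",np.hstack([cv2.resize(T[215:315,160:270],None,fx=3.5,fy=3.5),cv2.resize(Z[165:265,170:280],None,fx=3.5,fy=3.5)])[:,:,::-1])
E
```

```text
clock: 4.53
tcp_pos: [0.3852, 0.2738, 0.1003]
orientation: [0.088, 3.14, 0.001]
contact_force: [-0.1, -0.8, -2.3]
grip_width: 0.0113
t 4.53 pos [0.3852 0.2738 0.1003] jaw 86.8 delta mm [ -0.7   0.1 -10.1] turn rad 0.0 tilt [-0.     0.001  0.   ] F [-0.1 -0.8 -2.3] grip 0.0113 q [-0.74  0.47 -0.01  2.18  0.01  0.49  0.75]
```

View pics/p1.png

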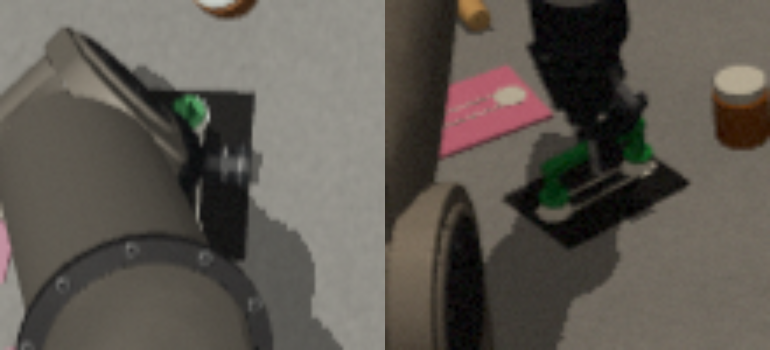

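```bash
python3 -m handwheel '[[[0,0,-0.006,0,0,0,0],[0,0,-0.0045,0,0,0,0],[0,0,0,0,0,0,0],[0,0,0,0,0,0,0],[0,0,0,0,0,0,0.03],[0,0,0,0,0,0,0.03],[0,0,0,0,0,0,0.03],[0,0,0.02,0,0,0,0.04],[0,0,0.03,0,0,0,0.05],[0,0,0.03,0,0,0,0.05]]]' 40; python3 gap.py .655 .1325 .16 82.8
```

```text
clock: 5.47
tcp_pos: [0.3841, 0.2729, 0.1698]
orientation: [-0.087, -3.138, 0.003]
contact_force: [0.7, -0.2, -0.1]
grip_width: 0.0498
t 5.47 pos [0.3841 0.2729 0.1698] jaw 86.8 delta mm [ 270.9 -140.4   -9.8] turn rad -0.07 tilt [ 0.002 -0.002  0.   ] F [ 0.7 -0.2 -0.1] grip 0.0498 q [-0.74  0.34 -0.01  2.15  0.01  0.66  0.76]
```

```bash
python3 -m handwheel '[[[0.03,-0.0155,0.02,0,0,0,0.06],[0.034,-0.018,0,0,0,-0.01,0.06],[0.034,-0.018,0,0,0,-0.01,0.06],[0.034,-0.018,0,0,0,-0.01,0.06],[0.034,-0.018,0,0,0,-0.01,0.06],[0.034,-0.018,0,0,0,-0.01,0.06],[0.034,-0.018,0,0,0,-0.01,0.06],[0.026,-0.013,0,0,0,-0.01,0.06],[0.01,-0.005,-0.02,0,0,0,0.06],[0,0,-0.01,0,0,0,0.06]]]' 60; python3 gap.py .655 .1325 .096 82.8
```

```text
clock: 6.3
tcp_pos: [0.657, 0.1287, 0.1582]
orientation: [0.204, 3.133, -0.002]
contact_force: [-1.3, -0.9, -1.5]
grip_width: 0.0601
t 6.3 pos [0.657  0.1287 0.1582] jaw 82.5 delta mm [ -2.    3.8 -62.2] turn rad 0.004 tilt [0.002 0.001 0.   ] F [-1.3 -0.9 -1.5] grip 0.0601 q [-0.34  0.62  0.07  1.69 -0.06  0.84  1.2 ]
```

```bash
python3 -m handwheel '[[[0,0,-0.02,0,0,0,0.06],[0,0,0,0,0,0,0.06],[0,0,0,0,0,0,0.06],[0,0,0,0,0,0,0.06]]]' 60; python3 gap.py .655 .1325 .096 82.8
```

```text
clock: 6.63
tcp_pos: [0.6543, 0.1327, 0.14]
orientation: [-0.196, -3.135, -0.001]
contact_force: [0.6, 0.0, -0.1]
grip_width: 0.0598
t 6.63 pos [0.6543 0.1327 0.14  ] jaw 82.9 delta mm [  0.7  -0.2 -44. ] turn rad -0.001 tilt [-0. -0. -0.] F [ 0.6  0.  -0.1] grip 0.0598 q [-0.34  0.64  0.07  1.7  -0.06  0.8   1.2 ]
```

```bash
python3 -m handwheel '[[[0,0,-0.018,0,0,0,0.06],[0,0,-0.016,0,0,0,0.06],[0,0,-0.01,0,0,0,0.06],[0,0,0,0,0,0,0.06],[0,0,0,0,0,0,0.06],[0,0,0,0,0,0,0.02],[0,0,0,0,0,0,0.02],[0,0,0,0,0,0,0.02],[0,0,0,0,0,0,0.02],[0,0,0,0,0,0,0.02]]]' 60; python3 gap.py .655 .1325 .096 82.8
```

```text
clock: 7.47
tcp_pos: [0.6557, 0.1322, 0.097]
orientation: [0.197, 3.133, 0.001]
contact_force: [0.1, 0.1, 5.8]
grip_width: 0.0333
t 7.47 pos [0.6557 0.1322 0.097 ] jaw 82.8 delta mm [-0.7  0.3 -1. ] turn rad 0.0 tilt [-0.001  0.002  0.   ] F [0.1 0.1 5.8] grip 0.0333 q [-0.34  0.7   0.06  1.71 -0.06  0.73  1.2 ]
```

```bash
python3 -m handwheel '[[[0,0,0.015,0,0,0,0.02],[0,0,0.025,0,0,0,0.02],[0,0,0.025,0,0,0,0.02],[0,-0.02,0,0,0,0.05,0.02],[0,-0.03,0,0,0,0.07,0.02],[0,-0.034,0,0,0,0.08,0.02],[0,-0.034,0,0,0,0.08,0.02],[0,-0.034,0,0,0,0.08,0.02],[-0.004,-0.034,0,0,0,0.08,0.02],[-0.004,-0.034,0,0,0,0.078,0.02]]]' 60; python3 gap.py .641 -.1311 .101 112.5
```

```text
clock: 8.3
tcp_pos: [0.6462, -0.0898, 0.161]
orientation: [0.618, -3.08, 0.0]
contact_force: [0.4, 0.3, -2.5]
grip_width: 0.0332
t 8.3 pos [ 0.6462 -0.0898  0.161 ] jaw 112.7 delta mm [ -5.2 -41.3 -60. ] turn rad -0.003 tilt [ 0. -0.  0.] F [ 0.4  0.3 -2.5] grip 0.0332 q [ 0.08  0.59 -0.05  1.72  0.04  0.83  1.98]
```

```bash
python3 -m handwheel '[[[-0.005,-0.028,0,0,0,0,0.02],[-0.0015,-0.0153,0,0,0,0,0.02],[0,0,-0.02,0,0,0,0.02],[0,0,-0.015,0,0,0,0.02],[0,0,-0.01,0,0,0,0.02],[0,0,0,0,0,0,0.02],[0,0,0,0,0,0,0.02],[0,0,0,0,0,0,0.02]]]' 60; python3 gap.py .641 -.1311 .101 112.5
python3 - <<'E'
from vis import *
T,_=r.grab_frame("top");Z,_=r.grab_frame("side")
cv2.imwrite("pics/p2.png",np.hstack([cv2.resize(T[110:210,320:430],None,fx=3.5,fy=3.5),cv2.resize(Z[175:275,340:450],None,fx=3.5,fy=3.5)])[:,:,::-1])
E
```

```text
clock: 8.97
tcp_pos: [0.6409, -0.1308, 0.1163]
orientation: [-0.613, 3.08, -0.0]
contact_force: [-0.2, -0.5, -3.6]
grip_width: 0.0332
t 8.97 pos [ 0.6409 -0.1308  0.1163] jaw 112.5 delta mm [  0.1  -0.3 -15.3] turn rad -0.0 tilt [-0.     0.001  0.   ] F [-0.2 -0.5 -3.6] grip 0.0332 q [ 0.14  0.65 -0.05  1.74  0.04  0.75  2.04]
```

View pics/p2.png

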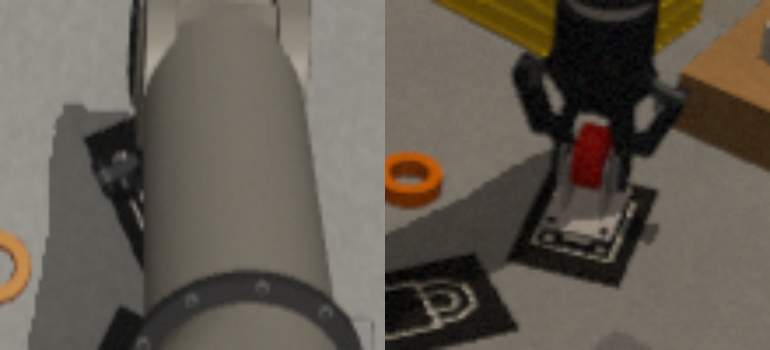

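```bash
python3 -m handwheel '[[[0,0,-0.008,0,0,0,0.02],[0,0,-0.007,0,0,0,0.02],[0,0,0,0,0,0,0.02],[0,0,0,0,0,0,0.02]]]' 60; python3 gap.py .641 -.1311 .101 112.5
```

```text
clock: 9.4
tcp_pos: [0.6408, -0.1315, 0.1006]
orientation: [-0.612, 3.08, -0.001]
contact_force: [1.3, -0.1, 1.1]
grip_width: 0.0331
t 9.4 pos [ 0.6408 -0.1315  0.1006] jaw 112.5 delta mm [0.2 0.4 0.4] turn rad 0.0 tilt [0.    0.001 0.   ] F [ 1.3 -0.1  1.1] grip 0.0331 q [ 0.14  0.68 -0.04  1.74  0.04  0.72  2.04]
```

```bash
python3 -m handwheel '[[[0,0,0,0,0,0,0.06],[0,0,0,0,0,0,0.06],[0,0,0,0,0,0,0.06],[0,0,0.03,0,0,0,0.06],[0,0,0.035,0,0,0,0.06],[0,0,0.03,0,0,0,0.06],[0,0,0,0,0,0,0.06]]]' 60; python3 gap.py .4934 .0936 .15 112.5
```

```text
clock: 9.98
tcp_pos: [0.6435, -0.1319, 0.2021]
orientation: [-0.61, 3.072, -0.005]
contact_force: [1.7, -0.0, 0.1]
grip_width: 0.06
t 9.98 pos [ 0.6435 -0.1319  0.2021] jaw 112.4 delta mm [-150.1  225.5  -52.1] turn rad 0.001 tilt [0.001 0.01  0.   ] F [ 1.7 -0.   0.1] grip 0.06 q [ 0.14  0.55 -0.05  1.69  0.03  0.89  2.04]
```

```bash
python3 -m handwheel '[[[-0.01,0.016,0,0,0,0,0.06],[-0.02,0.03,0,0,0,0,0.06],[-0.02,0.031,0,0,0,0,0.06],[-0.02,0.031,0,0,0,0,0.06],[-0.02,0.031,0,0,0,0,0.06],[-0.02,0.03,0,0,0,0,0.06],[-0.02,0.03,0,0,0,0,0.06],[-0.0174,0.026,0,0,0,0,0.06],[0,0,-0.02,0,0,0,0.06],[0,0,-0.025,0,0,0,0.06]]]' 60; python3 gap.py .4934 .0936 .15 112.5
```

```text
clock: 10.82
tcp_pos: [0.4931, 0.0964, 0.1517]
orientation: [-0.618, 3.075, 0.002]
contact_force: [1.0, 0.0, -1.0]
grip_width: 0.0599
t 10.82 pos [0.4931 0.0964 0.1517] jaw 112.7 delta mm [ 0.3 -2.8 -1.7] turn rad -0.004 tilt [-0.002  0.005  0.   ] F [ 1.  0. -1.] grip 0.0599 q [-0.23  0.41 -0.11  2.09  0.07  0.64  1.58]
```

```bash
python3 -m handwheel '[[[0,0,-0.01,0,0,0,0.06],[0,0,0,0,0,0,0.06],[0,0,0,0,0,0,0.06]]]' 60; python3 gap.py .4934 .0936 .078 112.5
python3 - <<'E'
from vis import *
T,_=r.grab_frame("top");Z,_=r.grab_frame("side")
cv2.imwrite("pics/p3.png",np.hstack([cv2.resize(T[110:310,200:440],None,fx=2,fy=2),cv2.resize(Z[150:275,275:440],None,fy=3.2,fx=1.9)])[:,:,::-1])
E
```

```text
clock: 11.07
tcp_pos: [0.4928, 0.0932, 0.1402]
orientation: [0.611, -3.08, 0.0]
contact_force: [-0.3, -0.8, -0.6]
grip_width: 0.06
t 11.07 pos [0.4928 0.0932 0.1402] jaw 112.4 delta mm [  0.6   0.4 -62.2] turn rad 0.001 tilt [ 0.    -0.001  0.   ] F [-0.3 -0.8 -0.6] grip 0.06 q [-0.22  0.43 -0.11  2.09  0.08  0.63  1.58]
```

View pics/p3.png

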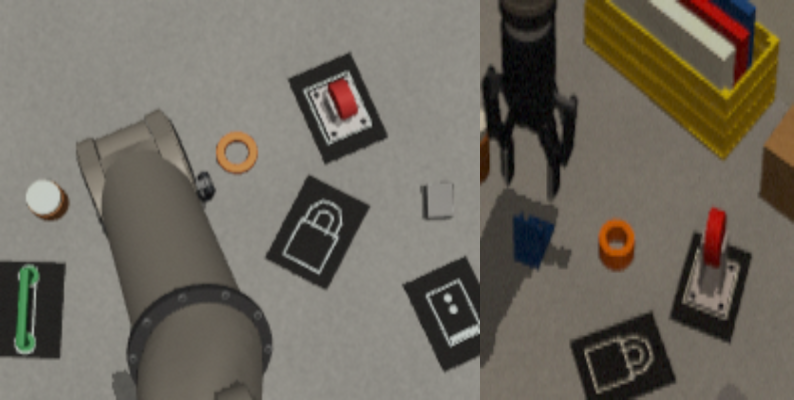

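The handle and caster are both on their outlines, upright and undisturbed. The open fingers straddle the bracket, so I'll descend.

```bash
python3 -m handwheel '[[[0,0,-0.02,0,0,0,0.06],[0,0,-0.02,0,0,0,0.06],[0,0,-0.012,0,0,0,0.06],[0,0,-0.008,0,0,0,0.06],[0,0,0,0,0,0,0.06],[0,0,0,0,0,0,0.06]]]' 60; python3 gap.py .4934 .0936 .079 112.5
```

```text
clock: 11.67
tcp_pos: [0.4933, 0.0936, 0.081]
orientation: [-0.611, 3.081, 0.0]
contact_force: [-0.1, 0.5, -0.1]
grip_width: 0.0602
t 11.67 pos [0.4933 0.0936 0.081 ] jaw 112.4 delta mm [ 0.1  0.  -2. ] turn rad 0.001 tilt [-0.     0.001  0.   ] F [-0.1  0.5 -0.1] grip 0.0602 q [-0.24  0.54 -0.09  2.11  0.1   0.49  1.56]
```

```bash
python3 -m handwheel '[[[0,0,0,0,0,0,0.02],[0,0,0,0,0,0,0.02],[0,0,0,0,0,0,0.02],[0,0,0,0,0,0,0.02],[0,0,0,0,0,0,0.02]]]' 60; python3 gap.py .4934 .0936 .079 112.5
```

```text
clock: 12.08
tcp_pos: [0.4936, 0.0939, 0.0818]
orientation: [-0.612, 3.079, 0.0]
contact_force: [-1.9, -0.1, 5.6]
grip_width: 0.0386
t 12.08 pos [0.4936 0.0939 0.0818] jaw 112.5 delta mm [-0.2 -0.3 -2.8] turn rad 0.001 tilt [-0.001  0.002  0.   ] F [-1.9 -0.1  5.6] grip 0.0386 q [-0.24  0.54 -0.09  2.11  0.1   0.49  1.56]
```

```bash
python3 -m handwheel '[[[0,0,0.015,0,0,0,0.02],[0,0,0.025,0,0,0,0.02],[0,0,0.025,0,0,0,0.02],[-0.002,-0.02,0.01,0,0,0,0.02],[-0.003,-0.03,0,0,0,0,0.02],[-0.003,-0.034,0,0,0,0,0.02],[-0.003,-0.034,0,0,0,0,0.02],[-0.004,-0.034,0,0,0,0.007,0.02],[-0.008,-0.034,0,0,0,0.007,0.02],[-0.012,-0.032,0,0,0,0.007,0.02]]]' 60; python3 gap.py .3556 -.2817 .0855 113.7
```

```text
clock: 12.92
tcp_pos: [0.4582, -0.1263, 0.1563]
orientation: [-0.644, 3.073, -0.001]
contact_force: [0.4, -0.7, -1.0]
grip_width: 0.0387
t 12.92 pos [ 0.4582 -0.1263  0.1563] jaw 113.7 delta mm [-102.6 -155.4  -70.8] turn rad 0.0 tilt [0.    0.002 0.   ] F [ 0.4 -0.7 -1. ] grip 0.0387 q [ 0.2   0.37 -0.07  2.15  0.05  0.63  2.08]
```

```bash
python3 -m handwheel '[[[-0.02,-0.03,0,0,0,0,0.02],[-0.02,-0.03,0,0,0,0,0.02],[-0.02,-0.03,0,0,0,0,0.02],[-0.02,-0.03,0,0,0,0,0.02],[-0.014,-0.021,0,0,0,0,0.02],[-0.0075,-0.0115,0,0,0,0,0.02],[0,0,-0.02,0,0,0,0.02],[0,0,-0.02,0,0,0,0.02],[0,0,0,0,0,0,0.02],[0,0,0,0,0,0,0.02]]]' 60; python3 gap.py .3556 -.2817 .0855 113.7
python3 - <<'E'
from vis import *
T,_=r.grab_frame("top");Z,_=r.grab_frame("side")
cv2.imwrite("pics/p4.png",np.hstack([cv2.resize(T[210:310,370:480],None,fx=3.5,fy=3.5),cv2.resize(Z[255:355,320:430],None,fx=3.5,fy=3.5)])[:,:,::-1])
E
```

```text
clock: 13.75
tcp_pos: [0.3558, -0.2765, 0.1154]
orientation: [0.644, -3.073, -0.002]
contact_force: [0.2, -0.3, -2.1]
grip_width: 0.0385
t 13.75 pos [ 0.3558 -0.2765  0.1154] jaw 113.7 delta mm [ -0.2  -5.2 -29.9] turn rad 0.0 tilt [-0.001 -0.002 -0.   ] F [ 0.2 -0.3 -2.1] grip 0.0385 q [ 0.55  0.41 -0.03  2.22  0.03  0.51  2.48]
```

View pics/p4.png

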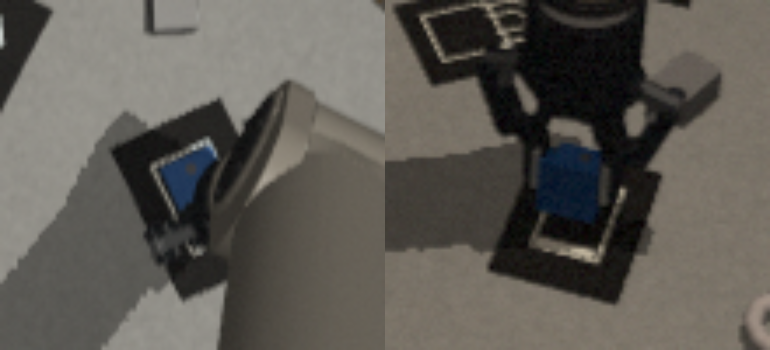

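```bash
python3 -m handwheel '[[[0,-0.005,-0.012,0,0,0,0.02],[0,0,-0.01,0,0,0,0.02],[0,0,-0.005,0,0,0,0.02],[0,0,0,0,0,0,0.02],[0,0,0,0,0,0,0.02]]]' 60; python3 gap.py .3556 -.2817 .0855 113.7
```

```text
clock: 14.27
tcp_pos: [0.3563, -0.2815, 0.0884]
orientation: [0.645, -3.074, -0.001]
contact_force: [0.5, -0.2, -1.8]
grip_width: 0.0392
t 14.27 pos [ 0.3563 -0.2815  0.0884] jaw 113.7 delta mm [-0.7 -0.2 -2.9] turn rad 0.0 tilt [-0.    -0.001 -0.   ] F [ 0.5 -0.2 -1.8] grip 0.0392 q [ 0.55  0.47 -0.03  2.22  0.03  0.45  2.49]
```

```bash
python3 -m handwheel '[[[0,0,-0.003,0,0,0,0.02],[0,0,0,0,0,0,0.02],[0,0,0,0,0,0,0.02]]]' 60; python3 gap.py .3556 -.2817 .0855 113.7
```

```text
clock: 14.52
tcp_pos: [0.3567, -0.282, 0.0857]
orientation: [-0.644, 3.074, -0.001]
contact_force: [0.1, 0.0, -0.1]
grip_width: 0.0389
t 14.52 pos [ 0.3567 -0.282   0.0857] jaw 113.7 delta mm [-1.1  0.3 -0.2] turn rad 0.0 tilt [0.    0.001 0.   ] F [ 0.1  0.  -0.1] grip 0.0389 q [ 0.55  0.48 -0.03  2.22  0.03  0.44  2.49]
```

```bash
python3 -m handwheel '[[[0,0,0,0,0,0,0.06],[0,0,0,0,0,0,0.06],[0,0,0,0,0,0,0.06],[0,0,0.03,0,0,0,0.06],[0,0,0.035,0,0,0,0.06],[0,0,0.035,0,0,-0.05,0.06],[0.01,-0.008,0,0,0,-0.12,0.07],[0.015,-0.01,0,0,0,-0.12,0.07],[0.015,-0.01,0,0,0,-0.12,0.07],[0.015,-0.01,0,0,0,-0.12,0.07]]]' 60; python3 -m handwheel '[[[0.015,-0.01,0,0,0,-0.12,0.07],[0.015,-0.01,0,0,0,-0.12,0.07],[0.015,-0.01,0,0,0,-0.12,0.07],[0.015,-0.01,0,0,0,-0.12,0.07],[0.015,-0.01,0,0,0,-0.12,0.07],[0.015,-0.01,0,0,0,-0.12,0.07],[0.01,-0.01,0,0,0,-0.12,0.07],[0.01,-0.01,0,0,0,-0.12,0.07],[0.01,-0.01,0,0,0,-0.12,0.07],[0,-0.01,0,0,0,-0.12,0.07]]]' 60;  python3 gap.py .5367 -.422 .15 -49 f
```

```text
clock: 15.35
tcp_pos: [0.4119, -0.3203, 0.1859]
orientation: [0.193, 3.135, -0.001]
contact_force: [-0.0, 0.2, 0.5]
grip_width: 0.07
clock: 16.18
tcp_pos: [0.5337, -0.4193, 0.1851]
orientation: [1.926, 2.481, 0.002]
contact_force: [1.5, -0.2, 0.9]
grip_width: 0.0697
t 16.18 pos [ 0.5337 -0.4193  0.1851] jaw 14.4 delta mm [  3.   -2.7 -35.1] turn rad -1.106 tilt [-0.     0.001  0.   ] F [ 1.5 -0.2  0.9] grip 0.0697 q [ 0.31  0.63  0.39  1.66 -0.29  0.9   1.06]
```

```bash
python3 -m handwheel '[[[0.003,-0.003,0,0,0,-0.12,0.07],[0,0,0,0,0,-0.12,0.07],[0,0,0,0,0,-0.12,0.07],[0,0,0,0,0,-0.12,0.07],[0,0,0,0,0,-0.12,0.07],[0,0,0,0,0,-0.12,0.07],[0,0,0,0,0,-0.12,0.07],[0,0,0,0,0,-0.12,0.07],[0,0,0,0,0,-0.12,0.07],[0,0,0,0,0,-0.026,0.07]]]' 60; python3 gap.py .5367 -.422 .15 -49 f
python3 - <<'E'
from vis import *
T,_=r.grab_frame("top");Z,_=r.grab_frame("side")
for n,x,z in(("handle",[.3845,.274,-.055],.004),("caster",[.641,-.131,.39],.004),("bracket",[.3446,-.2865,.41],.004)):
    fit(n,{"top":T},x,z);fit(n,{"side":Z},x,z)
fit("padlock",{"side":Z},[.5367,-.422,.71])
cv2.imwrite("pics/p5.png",np.hstack([cv2.resize(T[110:310,160:520],None,fx=1.2,fy=1.8),cv2.resize(Z[150:350,280:520],None,fy=1.8,fx=1.4)])[:,:,::-1])
E
```

```text
clock: 17.02
tcp_pos: [0.5344, -0.4224, 0.185]
orientation: [-2.943, -1.098, 0.001]
contact_force: [0.2, -1.1, 0.0]
grip_width: 0.07
t 17.02 pos [ 0.5344 -0.4224  0.185 ] jaw -49.1 delta mm [  2.3   0.4 -35. ] turn rad 0.001 tilt [-0.    -0.001 -0.   ] F [ 0.2 -1.1  0. ] grip 0.07 q [ 0.13  0.7   0.67  1.67 -0.51  0.95  0.14]
handle ['top'] [384.5 273.6] -2.8 1-iou 0.149
handle ['side'] [384.7 273.6] -4.0 1-iou 0.215
caster ['top'] [ 641.  -130.8] 20.4 1-iou 0.143
caster ['side'] [688.5 -98.8] 34.1 1-iou 0.649
bracket ['top'] [ 345.4 -291.1] 16.9 1-iou 0.859
bracket ['side'] [ 347.5 -287.5] 26.0 1-iou 0.135
padlock ['side'] [ 535.7 -423.5] 33.7 1-iou 0.158
```

View pics/p5.png

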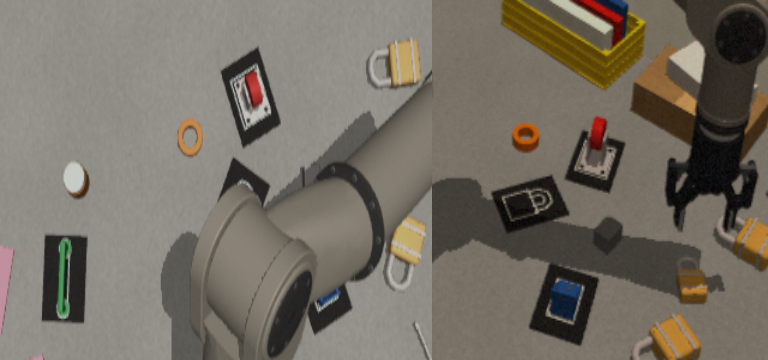

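```bash
python3 -m handwheel '[[[0.002,0,-0.025,0,0,0,0.07],[0,0,-0.03,0,0,0,0.07],[0,0,-0.02,0,0,0,0.07],[0,0,-0.015,0,0,0,0.07],[0,0,-0.006,0,0,0,0.07],[0,0,0,0,0,0,0.07],[0,0,0,0,0,0,0.07]]]' 60; python3 gap.py .5367 -.422 .078 -49 f
```

```text
clock: 17.7
tcp_pos: [0.5365, -0.4234, 0.0901]
orientation: [2.94, 1.105, 0.001]
contact_force: [-0.3, -0.3, 0.6]
grip_width: 0.0698
t 17.7 pos [ 0.5365 -0.4234  0.0901] jaw -48.8 delta mm [  0.2   1.4 -12.1] turn rad -0.004 tilt [0.001 0.001 0.   ] F [-0.3 -0.3  0.6] grip 0.0698 q [ 0.19  0.82  0.59  1.7  -0.59  0.81  0.2 ]
```

```bash
python3 -m handwheel '[[[0,0.001,0,0,0,0,0.058],[0,0,0,0,0,0,0.058],[0,0,-0.006,0,0,0,0.058],[0,0,-0.005,0,0,0,0.058],[0,0,-0.002,0,0,0,0.058],[0,0,0,0,0,0,0.058],[0,0,0,0,0,0,0.058]]]' 60; python3 gap.py .5367 -.422 .077 -49 f
python3 - <<'E'
from vis import *
Z,_=r.grab_frame("side")
cv2.imwrite("pics/p6.png",cv2.resize(Z[260:340,415:515],None,fx=7,fy=7)[:,:,::-1])
E
```

```text
clock: 18.28
tcp_pos: [0.5362, -0.4218, 0.0761]
orientation: [-2.941, -1.105, 0.001]
contact_force: [-0.2, -0.7, 0.4]
grip_width: 0.058
t 18.28 pos [ 0.5362 -0.4218  0.0761] jaw -48.8 delta mm [ 0.5 -0.2  0.9] turn rad -0.003 tilt [-0. -0. -0.] F [-0.2 -0.7  0.4] grip 0.058 q [ 0.19  0.83  0.57  1.7  -0.6   0.79  0.2 ]
```

View pics/p6.png

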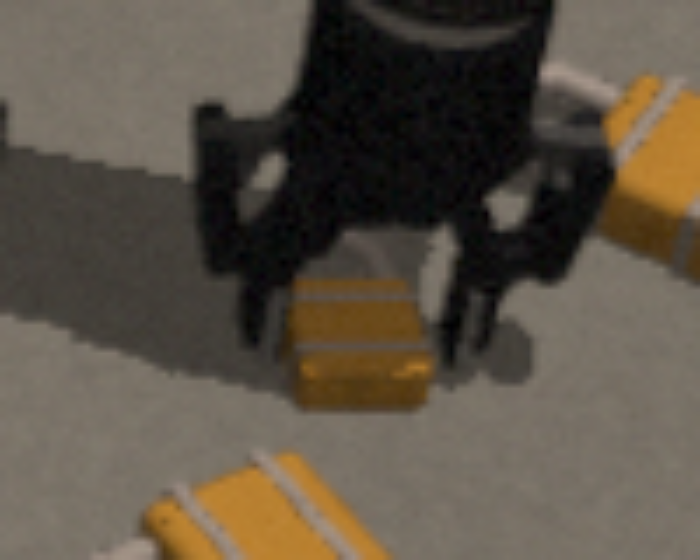

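```bash
python3 -m handwheel '[[[0,0,-0.002,0,0,0,0.058],[0,0,0,0,0,0,0.058],[0,0,0,0,0,0,0.03],[0,0,0,0,0,0,0.03],[0,0,0,0,0,0,0.03],[0,0,0,0,0,0,0.03],[0,0,0,0,0,0,0.03]]]' 80; python3 gap.py .5367 -.422 .077 -49 f
```

```text
clock: 18.92
tcp_pos: [0.5364, -0.422, 0.0748]
orientation: [2.941, 1.105, 0.0]
contact_force: [-0.5, -0.4, 4.5]
grip_width: 0.0443
t 18.92 pos [ 0.5364 -0.422   0.0748] jaw -48.8 delta mm [0.3 0.  2.2] turn rad -0.003 tilt [0. 0. 0.] F [-0.5 -0.4  4.5] grip 0.0443 q [ 0.19  0.83  0.57  1.7  -0.6   0.79  0.2 ]
```

```bash
python3 -m handwheel '[[[0,0,0.015,0,0,0,0.03],[0,0,0.025,0,0,0,0.03],[0,0,0.03,0,0,0,0.03],[0,0,0.025,0,0,0,0.03],[-0.004,0.016,0,0,0,-0.06,0.03],[-0.006,0.028,0,0,0,-0.1,0.03],[-0.007,0.03,0,0,0,-0.11,0.03],[-0.007,0.03,0,0,0,-0.11,0.03],[-0.007,0.03,0,0,0,-0.11,0.03],[-0.007,0.03,0,0,0,-0.11,0.03]]]' 80; python3 gap.py .4606 -.0916 .079 -118.4 f
```

```text
clock: 19.75
tcp_pos: [0.4977, -0.2563, 0.1697]
orientation: [-3.136, -0.177, -0.0]
contact_force: [0.4, -0.1, -2.9]
grip_width: 0.0443
t 19.75 pos [ 0.4977 -0.2563  0.1697] jaw -83.5 delta mm [-37.1 164.7 -90.7] turn rad -0.609 tilt [-0.001  0.     0.   ] F [ 0.4 -0.1 -2.9] grip 0.0443 q [-0.26  0.61  0.85  1.99 -0.63  0.83 -0.51]
```

```bash
python3 -m handwheel '[[[-0.007,0.03,0,0,0,-0.11,0.03],[-0.007,0.03,0,0,0,-0.11,0.03],[-0.007,0.03,0,0,0,-0.11,0.03],[-0.007,0.03,0,0,0,-0.11,0.03],[-0.006,0.026,0,0,0,-0.09,0.03],[-0.003,0.017,0,0,0,-0.075,0.03],[0,0,0,0,0,0,0.03],[0,0,0,0,0,0,0.03]]]' 80; python3 gap.py .4606 -.0916 .079 -118.4 f
```

```text
clock: 20.42
tcp_pos: [0.4614, -0.0937, 0.1695]
orientation: [-3.05, 0.751, 0.0]
contact_force: [-0.6, 0.2, -2.8]
grip_width: 0.0442
t 20.42 pos [ 0.4614 -0.0937  0.1695] jaw -117.7 delta mm [ -0.8   2.1 -90.5] turn rad -0.013 tilt [-0. -0. -0.] F [-0.6  0.2 -2.8] grip 0.0442 q [-0.76  0.59  1.09  2.2  -0.76  0.8  -1.22]
```

```bash
python3 -m handwheel '[[[-0.001,0.002,-0.025,0,0,-0.013,0.03],[0,0,-0.03,0,0,0,0.03],[0,0,-0.015,0,0,0,0.03],[0,0,0,0,0,0,0.03],[0,0,0,0,0,0,0.03]]]' 80; python3 gap.py .4606 -.0916 .079 -118.4 f
python3 - <<'E'
from vis import *
T,_=r.grab_frame("top");Z,_=r.grab_frame("side")
cv2.imwrite("pics/p7.png",np.hstack([cv2.resize(T[130:450,170:490],(400,400)),cv2.resize(Z[150:350,280:480],(400,400))])[:,:,::-1])
E
```

```text
clock: 20.83
tcp_pos: [0.4603, -0.0942, 0.0996]
orientation: [3.043, -0.778, -0.001]
contact_force: [0.1, -1.2, -1.9]
grip_width: 0.0441
t 20.83 pos [ 0.4603 -0.0942  0.0996] jaw -118.7 delta mm [  0.3   2.6 -20.6] turn rad 0.005 tilt [ 0. -0.  0.] F [ 0.1 -1.2 -1.9] grip 0.0441 q [-0.62  0.68  0.91  2.23 -0.92  0.68 -1.11]
```

View pics/p7.png

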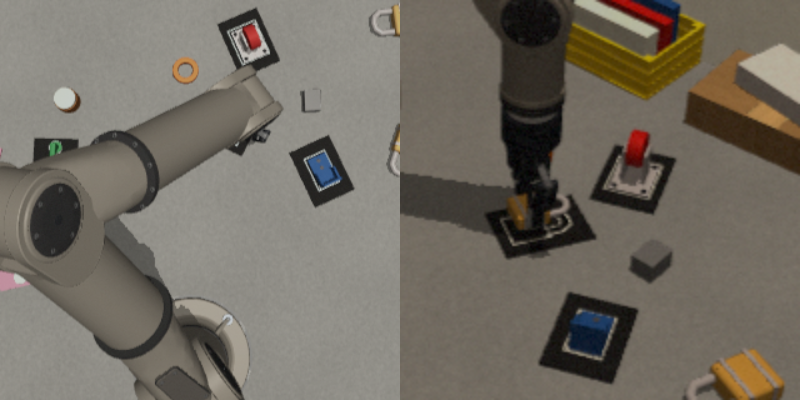

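```bash
python3 -m handwheel '[[[0,0.002,-0.01,0,0,0,0.03],[0,0,-0.006,0,0,0,0.03],[0,0,-0.003,0,0,0,0.03],[0,0,0,0,0,0,0.03],[0,0,0,0,0,0,0.03],[0,0,0,0,0,0,0.03]]]' 80; python3 gap.py .4606 -.0916 .079 -118.4 f
```

```text
clock: 21.43
tcp_pos: [0.4605, -0.091, 0.0808]
orientation: [3.044, -0.776, 0.001]
contact_force: [0.1, 1.3, -3.7]
grip_width: 0.0439
t 21.43 pos [ 0.4605 -0.091   0.0808] jaw -118.6 delta mm [ 0.1 -0.6 -1.8] turn rad 0.004 tilt [0.    0.001 0.   ] F [ 0.1  1.3 -3.7] grip 0.0439 q [-0.59  0.71  0.86  2.23 -0.97  0.64 -1.08]
```

```bash
python3 -m handwheel '[[[0,0,-0.002,0,0,0,0.03],[0,0,0,0,0,0,0.03],[0,0,0,0,0,0,0.03]]]' 80; python3 gap.py .4606 -.0916 .079 -118.4 f
```

```text
clock: 21.68
tcp_pos: [0.4607, -0.091, 0.0788]
orientation: [-3.044, 0.776, -0.001]
contact_force: [-0.4, 0.0, 2.4]
grip_width: 0.044
t 21.68 pos [ 0.4607 -0.091   0.0788] jaw -118.6 delta mm [-0.1 -0.6  0.2] turn rad 0.004 tilt [-0.     0.001  0.   ] F [-0.4  0.   2.4] grip 0.044 q [-0.59  0.71  0.85  2.23 -0.97  0.64 -1.08]
```

The force changed from −3.7 to +2.4 N, so the padlock is down on the mat. I'll release it and rise.

```bash
python3 -m handwheel '[[[0,0,0,0,0,0,0.06],[0,0,0,0,0,0,0.06],[0,0,0,0,0,0,0.06],[0,0,0.015,0,0,0,0.06],[0,0,0.03,0,0,0,0.06],[0,0,0.035,0,0,0,0.06],[0,0,0.035,0,0,0,0.06],[0,0,0.035,0,0,0,0.06],[0,0,0.035,0,0,0,0.06],[0,0,0.035,0,0,0,0.06]]]' 80; python3 gap.py .5 -.4 .3 -118 f; python3 -m handwheel '[[[0.01,-0.03,0,0,0,0,0.06],[0.01,-0.035,0,0,0,0,0.06],[0.01,-0.035,0,0,0,0,0.06],[0.01,-0.035,0,0,0,0,0.06],[0.01,-0.035,0,0,0,0,0.06],[0.01,-0.035,0,0,0,0,0.06],[0.01,-0.035,0,0,0,0,0.06],[0.01,-0.035,0,0,0,0,0.06],[0.01,-0.035,0,0,0,0,0.06],[0,0,0,0,0,0,0.06]]]' 80
python3 - <<'E'
from vis import *
T,_=r.grab_frame("top");Z,_=r.grab_frame("side")
P=dict(handle=[.3845,.274,-.055],caster=[.641,-.131,.39],bracket=[.3446,-.2865,.41],padlock=[.4606,-.0916,-.495])
for n,x in P.items():
    fit(n,{"top":T},x,.004);fit(n,{"side":Z},x,.004)
overlay(P,{"top":T,"side":Z},"pics/ov1.png",{k:.004 for k in P})
cv2.imwrite("pics/p8.png",T[:,:,::-1])
E
```

```text
clock: 22.52
tcp_pos: [0.4598, -0.0911, 0.2998]
orientation: [3.044, -0.777, -0.001]
contact_force: [0.9, 1.0, -0.3]
grip_width: 0.06
t 22.52 pos [ 0.4598 -0.0911  0.2998] jaw -118.7 delta mm [ 4.020e+01 -3.089e+02  2.000e-01] turn rad 0.011 tilt [-0.    -0.001 -0.   ] F [ 0.9  1.  -0.3] grip 0.06 q [-1.03  0.43  1.42  2.09 -0.5   1.04 -1.44]
clock: 23.35
tcp_pos: [0.5485, -0.4081, 0.2984]
orientation: [3.036, -0.785, 0.001]
contact_force: [-1.4, 0.8, -0.2]
grip_width: 0.0599
handle ['top'] [385.1 273.6] -2.8 1-iou 0.148
handle ['side'] [384.  272.8] -4.0 1-iou 0.189
caster ['top'] [ 641.  -130.8] 20.4 1-iou 0.142
caster ['side'] [ 687.5 -104.9] 34.0 1-iou 0.643
bracket ['top'] [ 346.7 -289.3] 25.8 1-iou 0.189
bracket ['side'] [ 347.3 -288.1] 26.3 1-iou 0.142
padlock ['top'] [460.6 -91.6] -28.4 1-iou 1.0
padlock ['side'] [463.1 -90.8] -36.3 1-iou 0.203
```

View pics/ov1.png

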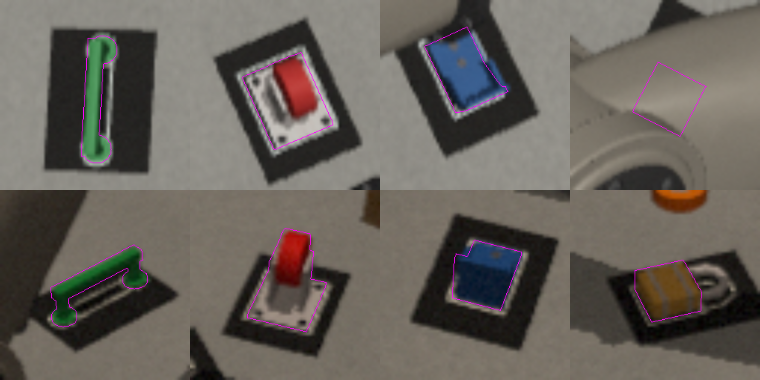

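View pics/p8.png

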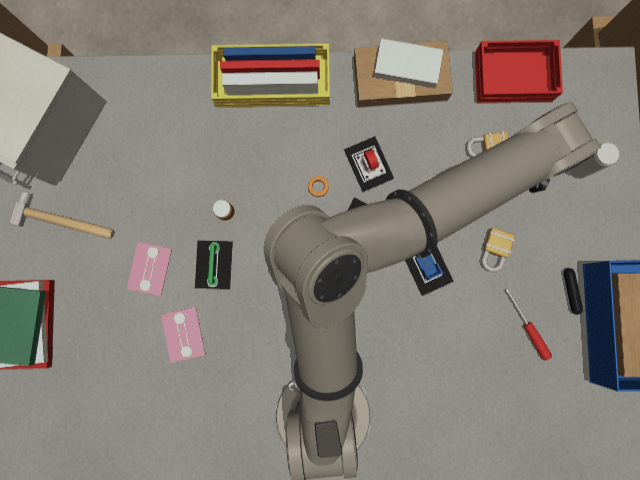

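Run:
```python
from bench import r
o=r.get_obs();print(o["clock"],abs(o["qvel"]).max());print(r.hand_in())
```

```text
23.45 0.059384301859940654
the job is handed in; nothing more can be done
None
```

All four fittings are on their mats and released. I handed the job in at 23.45 s; it returns no verdict, so the result below rests on my own camera checks.

I moved the handle, caster and bracket, then the smallest padlock. Each was lowered onto its mat, with the force reading used to judge touchdown for all but the handle.

| Fitting | Last check against the target | Camera used |
|---|---|---|
| Handle | within about 1 mm and 1° | top and side |
| Caster | within about 1 mm and 2° | top only |
| Bracket | about 2–4 mm off, 2–3° | top and side |
| Padlock | about 3 mm off, 8° by the fit | side only |

- **Caster, side view:** the numeric fit from the side camera failed on every attempt. The projected outline laid over that picture lined up with the caster, so I relied on that and the top view.
- **Padlock, top view:** the arm hid the padlock from the top camera at the end, so only the side camera confirmed it. The 8° is probably mostly fit bias: a side-only fit before the grasp read about 7° low too.
- **Bystanders:** the jar and tape roll look unmoved in the last top picture. I did not measure them again.
- **Robot:** the gripper was open and well clear, with the fingertips about 0.22 m above the table. The arm was still settling at hand-in, at up to 0.06 rad/s.

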